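Unpack a weld coupon from its sloping carrier

TASK

The weld coupon has come back packed between two white spacer boards in the sloping carrier stand. Slide the stand's red keeper grip up the slope to its end stop, then unpack the stand: pile both boards squarely on the white board that already lies flat on the bench, and lay the coupon flat in the large steel tray, weld side up. Set the pieces down without dropping them, and leave the spray cans, jar, welded tee and torch where they are.

Things in the scene. Friction and masses are not known exactly. Their poses are not given: they have to be found in the camera images.
- carrier: Fixed steel stand, 100 wide, on a grey tube frame; its bed slopes at 30 degrees, rising away from the robot. Origin on the bench under the bed's middle; z up, x horizontal, pointing up the slope (yaw within 0.25 rad), y across. Four steel pins, 6 thick and 40 high from the bed, stand 2.5 off the boards' long sides, 52 up and down the slope from the middle; between them the sides are open for fingers.
- bed (a point): Middle of the sloping bed's surface, 65 above the bench; x up the slope, y across, z square to the bed (lift plates this way). On two rubber runners 12 high lies the stack, 140 long in x, against a toe 40 high at the lower end. Heights over the bed: board_low 12 to 22, coupon 22 to 34, board_top 34 to 44.
- keeper (a joint): Slide of the keeper, in m: 0 = fully closed, its tongue reaching 18 mm over the upper end of the top board, 2 mm above it; 0.040 = at its open end stop, clear of the stack. It moves along the up-slope direction, takes about 2 N and stays where it is left. Starts at 0 to 0.008.
- keeper_grip (a point): Centre of the keeper's red upright grip, which stands square to the bed at the stand's upper end: 22 along the slope, 13 across (carrier y), 32 high (its top 82 above the bed), of which the upper 28 stand free above the guide strips. Axes: x up-slope, y across, z along the bed's normal.
- board_top_centre (a point): Centre of the upper white plastic spacer board in the stand, 140 x 60 x 10 thick (x long, y wide, z through the thickness), about 0.08 kg. It lies on the coupon, its x axis up the slope.
- coupon_centre (a point): Centre of the aluminium weld coupon between the boards, 140 x 54 x 12 thick (x long, y wide, z out of its weld side), about 0.25 kg, with a dark weld strip across its middle on the upper side.
- board_low_centre (a point): Centre of the lower white spacer board in the stand, 140 x 60 x 10 thick, like board_top; it lies on the runners.
- board_pile_centre (a point): Centre of the loose white spacer board, 140 x 60 x 10 thick, that lies flat on the bench to the left or right of the stand and begins the pile (x long, y wide, z up).
- tray: Large fixed stainless tray, 300 (x) x 210 (y), 22 high outside, wall and floor 3 thick; origin at the centre of its underside on the bench. It stands on the other side of the stand from the pile. A jar stands in its corner at +x, +y.
- jar_centre (a point): Centre of a small amber jar with a yellow lid, diameter 54, 60 high, standing in the tray. Leave it.
- tee_centre (a point): Middle of a dark steel welded tee sample, 60 (x) x 85 (y), 56 high, 140 beyond the pile board's centre. Leave it.
- torch_centre (a point): Middle of a black torch, 130 long (x), 42 thick, lying on the bench along the pile board, about 115 to its +y side. Leave it.
- can_red_centre (a point): Centre of a white spray can with a red band and black cap, diameter 66, 198 high, standing behind the stand. Leave it.
- can_yellow_centre (a point): Centre of a like spray can with a yellow band, standing behind the stand. Leave it.
There are look-alikes about, which are no part of the job. What is shaped like the part that bears board_top_centre but orange is not meant.

How it is judged:
By the outcome, as a careful person would: the job done as asked, in the order asked, and still so for the second after the job is handed in, with the robot touching nothing.
It also fails if it takes over 72 s, if anything falls off the work surface, if the arm or the gripper's body presses on something with over 40 N, if the wrist force passes 120 N, or if a joint passes its speed limit or range.

ROBOT

A 6-joint arm with a two-finger parallel gripper is mounted at the origin on the work surface. World frame = base frame: x ahead of the robot, y to its left, z up, the work surface at z = 0. Lengths are in mm, angles in degrees, forces in N, time in s.
With the tool pointing down it reaches from about 300 to 750 mm from the base axis. Payload 8.5 kg.
Tool frame: the origin (TCP) lies between the finger pads; the fingertips stand 25 mm ahead of it and the grasp point (between the pads) lies 6 mm ahead of it; z points along the fingers, y is the line along which they close (so a half turn about z gives the same grasp; the last joint's range is limited). The gripper opens to 88 mm and grips with 3 to 60 N. Pads are 18 mm wide; open, the fingers measure 123 mm over their backs; the gripper's body (75 mm by 187 mm) begins 45 mm behind the grasp point.
Start: joints at [58.023, 21.807, 74.336, -0, 83.858, -12.336], TCP at [184.86, 517.984, 263.748] pointing down, gripper open.
Joint ranges: [-178.18, 178.18], [-50.72, 133.34], [12.68, 142.11], [-81.47, 261.47], [9.98, 163.14], [-165.26, 165.26]. Speed limits (degrees/s): [136.94, 136.94, 180, 180, 180, 180].

INTERFACE

Orientations are given as a 3x3 rotation matrix whose columns are the frame's x, y, z axes.
In Python, from rig import read_state, optics, env gives the robot as it stands. The module is installed in compiled form; this text tells all that it offers.
- The arm moves only by the shell command python3 -m handwheel 'ROWS'. ROWS is JSON, a list of rows, each a list of 7 numbers: the shift along the tool's x, y, z in mm, then the turn, a rotation vector about the tool's x, y, z in degrees, then the closure, from 0 (fully open) to 1 (shut). A call has 1 to 10 rows; each row is the pose to reach, as a shift and turn from the pose commanded when the call began, along the tool's axes at that moment; what a row does not reach only later rows make up. A row lasts 1/10 s, in which the tool goes at most 50 mm and 8.59 degrees, less where a joint would pass 70% of its speed; a pose out of reach is approached as far as the arm can. A call with a gripper value outside its range is refused whole. The fingers move at their own pace and stop on an object; the grip force is fixed at half the most. Time passes only in rows, so rows that repeat a pose let the fingers close. It gives the time, the measured TCP pose, the force, the opening and the grip force at its end, in the units of the state.
- read_state(): the state, without advancing time (a new reading comes with each control period).
- optics.get_image(name): name is "scene" or "top" or "wrist"; returns the picture (384x512x3 uint8, blue, green, red); there is no depth.
- optics.get_calibration(name): a dict with "fx", "fy", "cx", "cy" (pixels), "k1" (the pictures are not rectified: a ray, as slopes to the right and down, at radius r is drawn at 1 + k1 r^2 times it, then the intrinsics apply), "xyz" and "rotation" of the camera in the world; the wrist camera has in their place "mount" (4x4, takes a point from camera to tool coordinates, whose origin is the TCP and whose axes are the flange's). Camera axes: x right, y down, z forward; pixel columns grow to the right and rows downward; lengths in mm; the calibration is good to about 2 mm. A picture is of the moment at which its call begins: read the wrist's pose just before it. get_calibration takes no time and is no camera call.
- env.sign_off(): hands the job in; it is judged then, once.
The state is a dict: "clock": time; "joint_positions": joint angles; "joint_vel": joint speeds; "effort": joint torques, N m; "tcp_pos": TCP position; "eef_rot": TCP orientation; "ft_force": force on the tool from outside, world axes, zero at the start; "moment": the same for the moment, N m; "gripper_width": opening from 0.0 (shut) to 1.0 (fully open); "gripper_force": force on a finger pad.
Only numpy, scipy, OpenCV 4.12 (cv2) and the standard library are available. Lean on these libraries where they do the work, as an engineer would, in place of code of your own. Each camera call takes 0.05 s, during which the arm holds its last target. There are 200 camera calls.

## Working session

There is one attempt and no reset: what is moved stays moved. The work goes in short steps, Python scripts to look and compute and a shell command to move; the robot and the scene stay as the last step left them, time stands still between calls to the robot, and variables do not carry over. Pictures are saved under pics/ and viewed, at most 14 in all, crops included, and the job is handed in when it is done.

```bash
mkdir -p pics; python3 - <<'E'
from rig import read_state, optics
import cv2,numpy as np
for n in("scene","top"):
    cv2.imwrite(f"pics/{n}0.png",optics.get_image(n)); c=optics.get_calibration(n); print(n,c)
print(optics.get_calibration("wrist"))
s=read_state();print(s["clock"],s["tcp_pos"],s["eef_rot"])
E
```

```text
scene {'fx': 451.71795075233695, 'fy': 451.71795075233695, 'cx': 249.1715939199601, 'cy': 184.12975636024473, 'k1': -0.048302324017681454, 'xyz': array([1165.48788488, -767.47220492,  864.48111269]), 'rotation': array([[ 0.79292199,  0.37302518, -0.48179552],
       [ 0.60889723, -0.45552464,  0.64941626],
       [ 0.02277889, -0.80830039, -0.5883295 ]])}
top {'fx': 457.54789406496457, 'fy': 457.54789406496457, 'cx': 256.1743235017332, 'cy': 190.28319946555433, 'k1': -0.053964717434570326, 'xyz': array([ 436.21883037,   34.88984918, 1325.74695294]), 'rotation': array([[ 0.01266673, -0.99599776,  0.08847611],
       [-0.99990231, -0.01313973, -0.00476563],
       [ 0.00590911, -0.08840711, -0.9960669 ]])}
{'fx': 291.15381737035267, 'fy': 291.15381737035267, 'cx': 257.9942696266545, 'cy': 194.14695489067427, 'k1': -0.016462939675950836, 'mount': array([[ 6.59243485e-04, -9.59558359e-01, -2.81509006e-01,
         7.13130347e+01],
       [ 9.99999624e-01,  7.91041084e-04, -3.54542291e-04,
        -1.06403636e+00],
       [ 5.62889208e-04, -2.81508666e-01,  9.59558520e-01,
        -1.21159852e+02],
       [ 0.00000000e+00,  0.00000000e+00,  0.00000000e+00,
         1.00000000e+00]])}
0.1 [184.75792225 517.8051974  263.2257837 ] [[-9.41815891e-01  3.36128501e-01 -6.76752600e-04]
 [ 3.36129068e-01  9.41815322e-01 -1.07184044e-03]
 [ 2.77099848e-04 -1.23695258e-03 -9.99999197e-01]]
```

View pics/scene0.png

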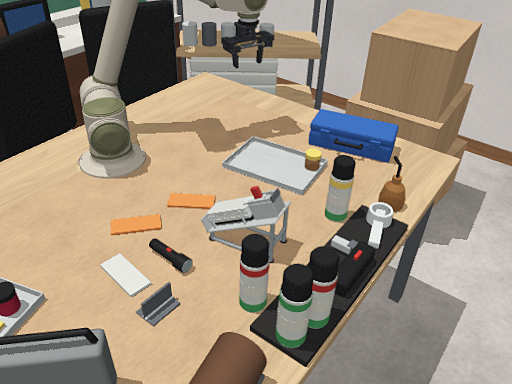

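View pics/top0.png

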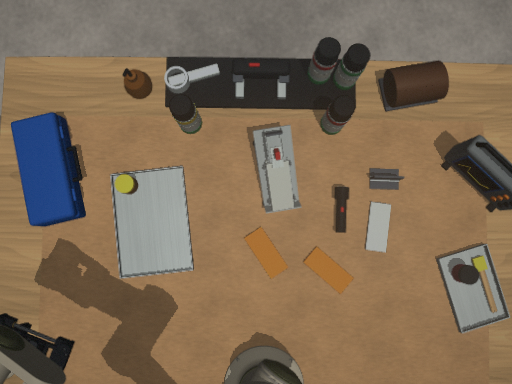

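The scene view shows the stand at about (250,210) with its red grip at (256,191). In the top view the grip is at (277,154), the stack at (280,185), the pile board at (378,227), the tray at (152,222), the tee at (384,178) and the torch at (341,208).

```bash
cat > h.py <<'E'
import numpy as np,cv2
from rig import read_state,optics
def cam(n,s=None):
    c=optics.get_calibration(n)
    K=np.array([[c["fx"],0,c["cx"]],[0,c["fy"],c["cy"]],[0,0,1]]);d=np.array([c["k1"],0,0,0.])
    if n=="wrist":
        R=np.array(s["eef_rot"]);M=c["mount"];return K,d,R@M[:3,:3],R@M[:3,3]+np.array(s["tcp_pos"])
    return K,d,np.array(c["rotation"]),np.array(c["xyz"])
def ray(C,uv):
    K,d,R,o=C;p=cv2.undistortPoints(np.array(uv,float).reshape(-1,1,2),K,d).reshape(-1,2)
    r=np.c_[p,np.ones(len(p))]@R.T;return o,r/np.linalg.norm(r,axis=1)[:,None]
def plane(C,uv,p0,n):
    o,r=ray(C,uv);t=((np.array(p0)-o)@np.array(n))/(r@np.array(n));return o+r*t[:,None]
def tri(Cs,uvs):
    A=np.zeros((3,3));b=np.zeros(3)
    for C,uv in zip(Cs,uvs):
        o,r=ray(C,[uv]);P=np.eye(3)-np.outer(r[0],r[0]);A+=P;b+=P@o
    return np.linalg.solve(A,b)
def proj(C,X):
    K,d,R,o=C;return cv2.projectPoints(np.array(X,float).reshape(-1,1,3),cv2.Rodrigues(R.T)[0],-R.T@o,K,d)[0].reshape(-1,2)
def blob(m,x0,y0,x1,y1):
    q=np.zeros_like(m);q[y0:y1,x0:x1]=m[y0:y1,x0:x1]
    cs=cv2.findContours(q,cv2.RETR_EXTERNAL,cv2.CHAIN_APPROX_NONE)[0]
    return max(cs,key=cv2.contourArea)
def cen(c): m=cv2.moments(c);return m["m10"]/m["m00"],m["m01"]/m["m00"]
def rotv(Rn,R0): # tool-frame rotvec in deg
    return np.degrees(cv2.Rodrigues(np.array(R0).T@Rn)[0].ravel())
E
python3 - <<'E'
from h import *
T=cam("top");S=cam("scene")
t=cv2.imread("pics/top0.png");s=cv2.imread("pics/scene0.png")
ht=cv2.cvtColor(t,cv2.COLOR_BGR2HSV);hs=cv2.cvtColor(s,cv2.COLOR_BGR2HSV)
red=lambda h:cv2.inRange(h,(0,150,60),(6,255,255))|cv2.inRange(h,(172,150,60),(180,255,255))
a=blob(red(ht),260,140,295,170);b=blob(red(hs),240,180,270,205)
print(cen(a),cen(b),cv2.contourArea(a),cv2.contourArea(b));g=tri([T,S],[cen(a),cen(b)]);print("grip",g,proj(T,g),proj(S,g))
wh=cv2.inRange(ht,(0,0,185),(180,40,255))
c=blob(wh,355,190,400,260);p=plane(T,c.reshape(-1,2),[0,0,10],[0,0,1])[:,:2].astype(np.float32)
print("pile",cv2.minAreaRect(p))
g=cv2.inRange(ht,(0,0,120),(180,45,255));c=blob(g,105,160,200,285);p=plane(T,c.reshape(-1,2),[0,0,22],[0,0,1])[:,:2].astype(np.float32);print("tray",cv2.minAreaRect(p))
c=blob(wh,250,120,305,215);r=cv2.minAreaRect(c);print("stack px",r)
cr=t[110:260,100:410];cr=np.hstack([cv2.resize(t[115:220,240:310],None,fx=5,fy=5,interpolation=2),cv2.resize(s[180:285,195:290],None,fx=5,fy=5,interpolation=2)[:, :440]])
cv2.imwrite("pics/crop0.png",cr);print(cr.shape)
E
```

```text
(276.968992248062, 154.59689922480618) (255.9833333333333, 191.79375) 21.5 80.0
grip [631.94023379 -21.31478814 173.46567   ] [[276.53083569 154.04771146]] [[255.28169518 191.85179645]]Traceback (most recent call last):
  File "<stdin>", line 9, in <module>
  File "h.py", line 24, in blob
    return max(cs,key=cv2.contourArea)
ValueError: max() iterable argument is empty
```

```bash
python3 - <<'E'
from h import *
T=cam("top");S=cam("scene")
t=cv2.imread("pics/top0.png");s=cv2.imread("pics/scene0.png")
ht=cv2.cvtColor(t,cv2.COLOR_BGR2HSV)
print(ht[227,378],ht[190,282],ht[230,150],ht[227,400])
wh=cv2.inRange(ht,(0,0,150),(180,50,255))
def try_(n,f):
    try: print(n,f())
    except Exception as e: print(n,e)
def rect(m,z,*b):
    c=blob(m,*b);return cv2.minAreaRect(plane(T,c.reshape(-1,2),[0,0,z],[0,0,1])[:,:2].astype(np.float32))
try_("pile",lambda:rect(wh,10,355,190,400,260))
try_("tray",lambda:rect(cv2.inRange(ht,(0,0,90),(180,60,255)),22,105,160,200,285))
try_("stack",lambda:rect(wh,110,262,165,302,212))
cr=np.hstack([cv2.resize(t[115:220,240:310],None,fx=5,fy=5,interpolation=2),cv2.resize(s[180:285,195:283],None,fx=5,fy=5,interpolation=2)])
cv2.imwrite("pics/crop0.png",cr)
E
```

```text
[ 47  10 172] [ 35  19 165] [ 75  13 162] [ 15 116 154]
pile ((452.1103210449219, -324.19830322265625), (58.815921783447266, 138.7657928466797), 83.0031967163086)
tray ((459.58209228515625, 327.2406005859375), (301.3880310058594, 212.37823486328125), 7.396940231323242)
stack ((555.6721801757812, -35.102882385253906), (122.30805206298828, 59.26686477661133), 7.421064376831055)
```

View pics/crop0.png

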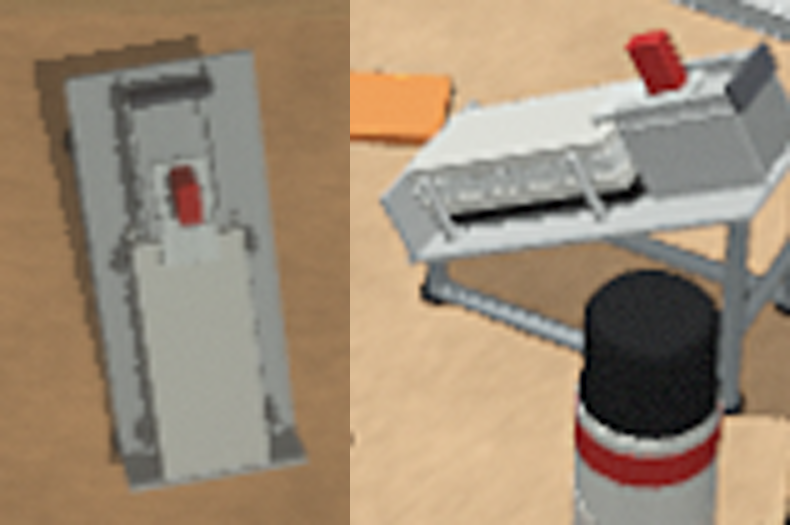

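The crop shows the stack's board top, the tongue over its upper end, and the red grip leaning towards the robot; the carrier's yaw is about +7.4°. Next I work out the look pose over the stand.

```bash
cat >> h.py <<'E'
def frame(psi,tilt=30):
    p,t=np.radians([psi,tilt]);n=np.array([-np.sin(t)*np.cos(p),-np.sin(t)*np.sin(p),np.cos(t)])
    y=np.array([-np.sin(p),np.cos(p),0]);return np.c_[np.cross(y,n),y,n]   # plate frame x up-slope,y,z normal
def tool(F,flip=1): # tool rotation for gripping plate frame F from its +z
    y=F[:,1]*flip;z=-F[:,2];return np.c_[np.cross(y,z),y,z]
def go(p,R,s=None):
    s=s or read_state();R0=np.array(s["eef_rot"]);print("shift",np.round(R0.T@(np.array(p)-s["tcp_pos"]),1),"turn",np.round(rotv(R,R0),2),"z",np.round(s["tcp_pos"],1))
E
python3 - <<'E'
from h import *
F=frame(7.4);b=np.array([579,-32,65.]);go(b+F@[10,0,170],tool(F))
E
```

```text
shift [-488.1 -419.9   46.4] turn [ -7.14 -29.47 -26.4 ] z [184.8 517.8 263.2]
```

```bash
R='[-488,-420,46,-7.1,-29.5,-26.4,0]'
python3 -m handwheel '[[-488,-420,46,-7.1,-29.5,-26.4,0],[-488,-420,46,-7.1,-29.5,-26.4,0],[-488,-420,46,-7.1,-29.5,-26.4,0],[-488,-420,46,-7.1,-29.5,-26.4,0],[-488,-420,46,-7.1,-29.5,-26.4,0],[-488,-420,46,-7.1,-29.5,-26.4,0],[-488,-420,46,-7.1,-29.5,-26.4,0],[-488,-420,46,-7.1,-29.5,-26.4,0],[-488,-420,46,-7.1,-29.5,-26.4,0],[-488,-420,46,-7.1,-29.5,-26.4,0]]'
python3 - <<'E'
from h import *
F=frame(7.4);b=np.array([579,-32,65.]);go(b+F@[10,0,170],tool(F))
E
```

```text
clock: 1.1
tcp_pos: [425.3, 95.2, 229.0]
eef_rot: [[-0.858, -0.129, 0.498], [-0.111, 0.992, 0.065], [-0.502, 0.0, -0.865]]
ft_force: [0.8, 1.2, 0.7]
gripper_width: 1.0
gripper_force: 0.0
shift [ -45.8 -145.9   40.1] turn [ 0.    0.12 -0.01] z [425.3  95.2 229. ]
```

```bash
python3 -m handwheel '[[-46,-144,40,0,0,0,0],[-46,-144,40,0,0,0,0],[-46,-144,40,0,0,0,0],[-46,-144,40,0,0,0,0],[-46,-144,40,0,0,0,0],[-46,-144,40,0,0,0,0]]'
python3 - <<'E'
from h import *
import pickle
s=read_state();im=optics.get_image("wrist");pickle.dump(s,open("s1.pkl","wb"))
cv2.imwrite("pics/w1.png",im);F=frame(7.4);b=np.array([579,-32,65.]);C=cam("wrist",s)
for x,y,z in [(-70,30,44),(-70,-30,44),(52,30,44),(52,-30,44),(90,0,82)]:print((x,y,z),proj(C,b+F@[x,y,z]).round(1))
print(s["tcp_pos"],s["clock"])
E
```

```text
clock: 1.7
tcp_pos: [502.0, -37.1, 217.1]
eef_rot: [[-0.859, -0.129, 0.496], [-0.112, 0.992, 0.066], [-0.5, 0.001, -0.866]]
ft_force: [-0.5, -0.5, 0.1]
gripper_width: 1.0
gripper_force: 0.0
(-70, 30, 44) [[290.8  99.4]]
(-70, -30, 44) [[216.6  99.4]]
(52, 30, 44) [[286.5 237.9]]
(52, -30, 44) [[221.7 237.8]]
(90, 0, 82) [[253.7 298.6]]
[502.01303404 -37.102985   217.05894037] 1.7
```

View pics/w1.png

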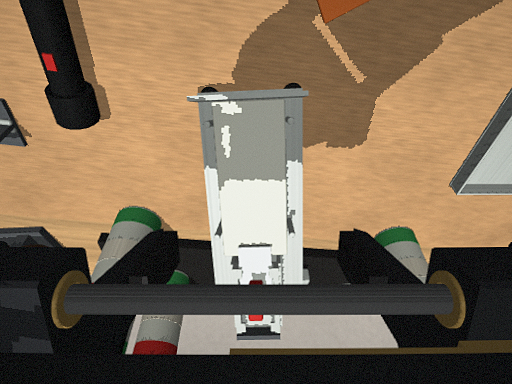

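Wrist view: up-slope runs down the image. The toe edge is at row ~97, the board spans columns ~216–286 in rows 100–240, the tongue is at (255,258), and the red grip is at (256,313), partly behind the gripper's bar.

```bash
python3 - <<'E'
from h import *
im=cv2.imread("pics/w1.png");g=cv2.cvtColor(im,cv2.COLOR_BGR2GRAY)
for r in(115,165,200,225,238): print(r,"L",g[r,196:228].tolist(),"R",g[r,276:308].tolist())
print("col240",g[84:112,240].tolist(),"col255 tongue",g[236:285,255].tolist())
h=cv2.cvtColor(im,cv2.COLOR_BGR2HSV);m=cv2.inRange(h,(0,150,60),(6,255,255))|cv2.inRange(h,(172,150,60),(180,255,255));m[:230]=0;m[:,:230]=0;m[:,280:]=0
y,x=np.nonzero(m);print(x.min(),x.max(),y.min(),y.max());print([(r,x[y==r].min(),x[y==r].max()) for r in np.unique(y)])
E
```

```text
115 L [174, 174, 166, 145, 131, 130, 123, 130, 135, 127, 130, 134, 129, 132, 131, 131, 131, 139, 152, 146, 146, 144, 145, 142, 144, 144, 148, 144, 145, 147, 148, 146] R [147, 146, 146, 151, 149, 152, 152, 151, 126, 126, 129, 127, 125, 132, 134, 130, 130, 126, 133, 127, 130, 134, 123, 129, 128, 128, 115, 102, 102, 105, 104, 109]
165 L [166, 166, 168, 167, 166, 169, 174, 164, 140, 123, 150, 175, 155, 117, 127, 130, 131, 130, 130, 127, 135, 140, 149, 149, 152, 148, 148, 149, 148, 147, 151, 152] R [148, 152, 148, 148, 148, 149, 150, 148, 142, 116, 205, 247, 235, 231, 229, 228, 226, 228, 223, 227, 228, 228, 226, 224, 228, 234, 198, 159, 169, 171, 172, 176]
200 L [160, 170, 160, 162, 161, 164, 166, 167, 168, 161, 170, 226, 242, 228, 226, 229, 237, 237, 236, 234, 235, 234, 239, 230, 231, 239, 237, 239, 239, 239, 238, 239] R [237, 237, 239, 237, 239, 239, 238, 239, 242, 237, 171, 98, 197, 238, 232, 227, 226, 229, 227, 226, 232, 231, 227, 224, 224, 229, 211, 178, 170, 169, 167, 172]
225 L [162, 165, 168, 168, 165, 168, 166, 169, 166, 164, 162, 160, 159, 198, 236, 230, 222, 226, 235, 236, 237,
[... 677 characters left out ...]
6, 249] col255 tongue [238, 238, 239, 237, 240, 242, 240, 198, 120, 59, 98, 203, 251, 242, 240, 240, 239, 240, 240, 240, 240, 239, 240, 240, 239, 240, 238, 240, 239, 240, 240, 241, 239, 241, 239, 242, 237, 190, 152, 159, 157, 160, 163, 143, 68, 28, 22, 29, 33]
249 262 281 320
[(np.int64(281), np.int64(250), np.int64(261)), (np.int64(282), np.int64(251), np.int64(261)), (np.int64(283), np.int64(251), np.int64(261)), (np.int64(315), np.int64(249), np.int64(262)), (np.int64(316), np.int64(249), np.int64(262)), (np.int64(317), np.int64(249), np.int64(262)), (np.int64(318), np.int64(249), np.int64(262)), (np.int64(319), np.int64(249), np.int64(261)), (np.int64(320), np.int64(250), np.int64(261))]
```

```bash
python3 - <<'E'
import cv2
im=cv2.imread("pics/w1.png");cv2.imwrite("pics/w1c.png",cv2.resize(im[84:350,180:325],None,fx=2.25,fy=2.25,interpolation=cv2.INTER_NEAREST))
E
```

```text
(no output)
```

View pics/w1c.png

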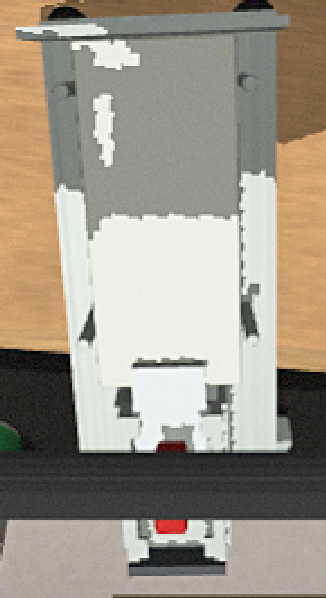

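```bash
python3 - <<'E'
from h import *
import pickle
s=pickle.load(open("s1.pkl","rb"));C=cam("wrist",s)
b=np.array([579,-32,65.]);F=frame(7.4)
L=np.array([(213.5,115),(217,165),(220.5,225)]);Rr=np.array([(283.7,115),(284.7,165),(286,225)])
for it in range(4):
    p0=b+F[:,2]*44
    l=(plane(C,L,p0,F[:,2])-b)@F;r=(plane(C,Rr,p0,F[:,2])-b)@F;e=(plane(C,[(248,101),(255,255)],p0,F[:,2])-b)@F
    mid=(l+r)/2;dy=np.polyfit(mid[:,0],mid[:,1],1);print("w",(l-r)[:,1],"mid",mid[:,1],"ends",e[:,0],"slope",np.degrees(dy[0]))
    b=b+F@[e[0,0]+70,mid[:,1].mean(),0];b[2]=65
    F=frame(7.4+np.degrees(dy[0])*(it==0)) if it==0 else F
print(b,np.degrees(np.arctan2(F[1,0],F[0,0])))
# grip: top lies 82 over bed, columns 249..262
g=(plane(C,[(255.5,281),(255.5,320),(249,317),(262.5,317)],b+F[:,2]*82,F[:,2])-b)@F;print(g)
g3=np.array([631.9,-21.3,173.5]);print("tri",(g3-b)@F)
E
```

```text
w [-57.57129624 -58.17889928 -59.7990592 ] mid [-4.2322216  -2.62659778 -0.76395824] ends [-68.73054939  69.63798977] slope 2.0420848310811364
w [-57.71599781 -58.31981269 -59.9388164 ] mid [0.82877986 1.15186701 1.29977588] ends [-69.71637876  69.0362733 ] slope 0.27069062081173806
w [-57.74464362 -58.34875819 -59.96856545] mid [-0.27071087  0.05253664  0.20051891] ends [-69.93231642  68.88920186] slope 0.27069062081174233
w [-57.75147968 -58.35566576 -59.97566479] mid [-0.26626154  0.05702423  0.20502403] ends [-69.98384794  68.85410462] slope 0.2706906208117409
[580.55320643 -33.25449373  65.        ] 9.442084831081138
[[ 72.3533059    2.18641187  82.        ]
 [110.89933194   0.93665934  82.        ]
 [107.71549948  -4.55345064  82.        ]
 [107.89995454   7.05181968  82.        ]]
tri [99.81357549  3.36906245 67.65761373]
```

```bash
cat >> h.py <<'E'
B=np.array([580.6,-33.3,65.]);FB=frame(9.2)
E
python3 - <<'E'
from h import *
go(B+FB@[100,1.5,125],tool(FB))
E
```

```text
shift [-91.7  -4.6  46.1] turn [-0.83  0.03 -1.51] z [502.  -36.8 217.3]
```

```bash
python3 -m handwheel '[[-92,-4.6,46,-0.8,0,-1.5,0],[-92,-4.6,46,-0.8,0,-1.5,0],[-92,-4.6,46,-0.8,0,-1.5,0],[-92,-4,90,-0.8,0,-1.5,0],[-92,-4,90,-0.8,0,-1.5,0],[-92,-4,90,-0.8,0,-1.5,1],[-92,-4,90,-0.8,0,-1.5,1],[-92,-4,90,-0.8,0,-1.5,1],[-92,-4,90,-0.8,0,-1.5,1],[-92,-4,90,-0.8,0,-1.5,1]]'
python3 -m handwheel '[[0,0,0,0,0,0,1],[0,0,0,0,0,0,1],[0,0,0,0,0,0,1]]'
python3 - <<'E'
from h import *
s=read_state();print((s["tcp_pos"]-B)@FB, s["ft_force"])
E
```

```text
clock: 2.75
tcp_pos: [626.8, -26.2, 186.3]
eef_rot: [[-0.854, -0.158, 0.496], [-0.137, 0.987, 0.078], [-0.502, -0.001, -0.865]]
ft_force: [0.3, 0.2, 0.5]
gripper_width: 0.571
gripper_force: 0.0
clock: 3.05
tcp_pos: [627.0, -26.1, 185.5]
eef_rot: [[-0.855, -0.158, 0.495], [-0.137, 0.987, 0.078], [-0.501, -0.001, -0.866]]
ft_force: [-0.1, 0.4, -0.3]
gripper_width: 0.298
gripper_force: 0.0
[100.89902411  -0.35132569  80.90912532] [-0.12123809  0.41524091 -0.34226083]
```

```bash
python3 -m handwheel '[[0,1.5,0,0,0,0,1],[0,1.5,0,0,0,0,1],[0,1.5,0,0,0,0,1],[0,1.5,0,0,0,0,1]]'

```

```text
clock: 3.45
tcp_pos: [626.3, -23.5, 185.3]
eef_rot: [[-0.855, -0.16, 0.494], [-0.138, 0.987, 0.08], [-0.5, 0.001, -0.866]]
ft_force: [-0.7, 5.5, 0.6]
gripper_width: 0.144
gripper_force: 30.0
```

```bash
python3 -m handwheel '[[-6,1,0,0,0,0,1],[-12,1,0,0,0,0,1],[-18,1,0,0,0,0,1],[-24,1,0,0,0,0,1],[-30,1,0,0,0,0,1],[-34,1,0,0,0,0,1],[-34,1,0,0,0,0,1]]'
python3 -m handwheel '[[-2,0,0,0,0,0,1],[-4,0,0,0,0,0,1],[-4,0,0,0,0,0,1]]'
python3 -m handwheel '[[-2,0,0,0,0,0,1],[-4,0,0,0,0,0,1],[-4,0,0,0,0,0,1]]'
```

```text
clock: 4.15
tcp_pos: [655.5, -18.2, 202.4]
eef_rot: [[-0.855, -0.159, 0.493], [-0.138, 0.987, 0.08], [-0.499, 0.0, -0.866]]
ft_force: [-5.8, 3.9, 1.4]
gripper_width: 0.142
gripper_force: 30.0
clock: 4.45
tcp_pos: [656.0, -18.0, 202.3]
eef_rot: [[-0.859, -0.16, 0.486], [-0.138, 0.987, 0.08], [-0.492, 0.002, -0.871]]
ft_force: [-23.4, -2.2, 2.8]
gripper_width: 0.144
gripper_force: 30.0
clock: 4.75
tcp_pos: [656.9, -17.8, 202.4]
eef_rot: [[-0.863, -0.161, 0.479], [-0.139, 0.987, 0.08], [-0.485, 0.003, -0.874]]
ft_force: [-38.6, -6.5, 3.6]
gripper_width: 0.143
gripper_force: 30.0
```

```bash
python3 -m handwheel '[[3,0,0,0,0,0,0],[3,0,0,0,0,0,0],[3,0,0,0,0,0,0],[3,0,0,0,0,0,0],[3,0,0,0,0,0,0],[0,0,-50,0,0,0,0],[0,0,-100,0,0,0,0],[0,0,-100,0,0,0,0]]'
python3 - <<'E'
from h import *
s=read_state();im=optics.get_image("wrist");cv2.imwrite("pics/w2.png",im)
print((s["tcp_pos"]-B)@FB);C=cam("wrist",s)
print(proj(C,[B+FB@p for p in[(-70,30,44),(-70,-30,44),(70,30,44),(70,-30,44)]]).round(1).tolist())
go(B+FB@[0,1,110],tool(FB));go(B+FB@[0,1,53],tool(FB))
E
```

```text
clock: 5.55
tcp_pos: [613.5, -26.4, 300.3]
eef_rot: [[-0.849, -0.157, 0.505], [-0.138, 0.988, 0.075], [-0.511, -0.006, -0.86]]
ft_force: [0.7, -0.8, -0.1]
gripper_width: 0.846
gripper_force: 0.0
[146.72774608   1.57540657 187.03484061]
[[300.6, -98.2], [218.7, -98.0], [294.0, 101.2], [224.4, 101.1]]
shift [145.8  -0.4  73. ] turn [-0.3   0.47 -0.03] z [613.6 -26.2 297.1]
shift [ 1.463e+02 -1.000e-01  1.300e+02] turn [-0.3   0.47 -0.03] z [613.6 -26.2 297.1]
```

View pics/w2.png

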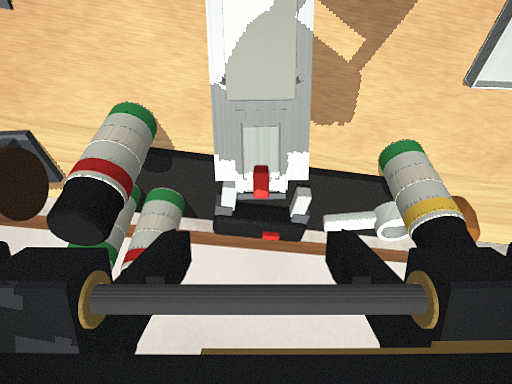

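The keeper is open: its tongue end is at row 125, clear of the board's upper end at row 100. That end spans columns 226–297, about 2 mm to +y of my estimate.

```bash
sed -i 's/^B=.*/B=np.array([580.4,-31.8,65.]);FB=frame(9.7)/' h.py
python3 -m handwheel '[[146,0.5,74,-0.3,0.4,-0.5,0],[146,0.5,74,-0.3,0.4,-0.5,0],[146,0.5,74,-0.3,0.4,-0.5,0],[146,0.5,74,-0.3,0.4,-0.5,0],[146,0.5,74,-0.3,0.4,-0.5,0]]'
python3 - <<'E'
from h import *
s=read_state();print((s["tcp_pos"]-B)@FB)
go(B+FB@[0,0,53],tool(FB))
E
```

```text
clock: 6.1
tcp_pos: [523.7, -39.4, 153.5]
eef_rot: [[-0.859, -0.167, 0.484], [-0.144, 0.986, 0.084], [-0.491, 0.002, -0.871]]
ft_force: [-0.8, -0.5, 0.4]
gripper_width: 1.002
gripper_force: 0.0
[ -5.23968195   2.03705242 105.20356029]
shift [-5.8 -2.1 52.1] turn [ 0.06 -0.59 -0.15] z [523.7 -39.4 153.5]
```

```bash
python3 -m handwheel '[[-6,-2,25,0,-0.6,0,0],[-6,-2,52,0,-0.6,0,0],[-6,-2,52,0,-0.6,0,0],[-6,-2,52,0,-0.6,0,1],[-6,-2,52,0,-0.6,0,1],[-6,-2,52,0,-0.6,0,1],[-6,-2,52,0,-0.6,0,1],[-6,-2,52,0,-0.6,0,1],[-6,-2,52,0,-0.6,0,1]]'
python3 - <<'E'
from h import *
s=read_state();print((s["tcp_pos"]-B)@FB,s["gripper_width"],s["gripper_force"])
E
```

```text
clock: 7.0
tcp_pos: [555.7, -36.3, 114.6]
eef_rot: [[-0.851, -0.168, 0.498], [-0.146, 0.986, 0.084], [-0.505, -0.001, -0.863]]
ft_force: [-4.0, -0.3, 6.8]
gripper_width: 0.677
gripper_force: 30.0
[ 3.039995   -0.30888479 55.56641681] 0.6769543037119793 30.000226199626923
```

```bash
python3 -m handwheel '[[0,0,-15,0,0,0,1],[0,0,-40,0,0,0,1],[0,0,-80,0,0,0,1],[0,0,-100,0,0,0,1],[0,0,-100,0,0,0,1]]'
python3 - <<'E'
from h import *
s=read_state();print(s["gripper_width"],s["gripper_force"],s["ft_force"])
F=frame(-7,0);go([452,-324.2,110],tool(F))
E
```

```text
clock: 7.5
tcp_pos: [505.7, -45.1, 202.4]
eef_rot: [[-0.849, -0.167, 0.5], [-0.146, 0.986, 0.082], [-0.507, -0.003, -0.862]]
ft_force: [0.5, 0.0, -1.6]
gripper_width: 0.673
gripper_force: 30.0
0.67252454613131 29.999014735221863 [ 0.53562266  0.02591278 -1.58446023]
shift [ 133.2 -265.9   29.9] turn [ 4.23 30.28 16.29] z [505.7 -45.1 202.4]
```

```bash
python3 -m handwheel '[[133,-266,30,4.2,30.3,16.3,1],[133,-266,30,4.2,30.3,16.3,1],[133,-266,30,4.2,30.3,16.3,1],[133,-266,30,4.2,30.3,16.3,1],[133,-266,30,4.2,30.3,16.3,1],[133,-266,30,4.2,30.3,16.3,1],[133,-266,30,4.2,30.3,16.3,1],[133,-266,30,4.2,30.3,16.3,1],[133,-266,30,4.2,30.3,16.3,1]]'
python3 - <<'E'
from h import *
s=read_state();im=optics.get_image("wrist");cv2.imwrite("pics/w3.png",im);C=cam("wrist",s)
P=np.array([452,-324.2,0]);F=frame(-7,0)
print("pile",proj(C,[P+F@p for p in[(-70,30,10),(-70,-30,10)]]).round(1).tolist())
print("held",proj(C,[np.array(s["tcp_pos"])+np.array(s["eef_rot"])@p for p in[(70,-30,11.6),(70,30,11.6)]]).round(1).tolist())
go([452,-324.2,32],tool(F))
E
```

```text
clock: 8.4
tcp_pos: [452.6, -322.6, 106.8]
eef_rot: [[-0.993, 0.12, -0.005], [0.12, 0.993, 0.004], [0.005, 0.003, -1.0]]
ft_force: [-0.1, -0.4, -0.8]
gripper_width: 0.675
gripper_force: 30.0
pile [[298.9, 111.4], [215.9, 111.2]]
held [[192.9, 112.6], [329.3, 112.8]]
shift [ 0.2 -2.  75.2] turn [ 0.15 -0.27  0.13] z [ 452.7 -322.5  107.2]
```

View pics/w3.png

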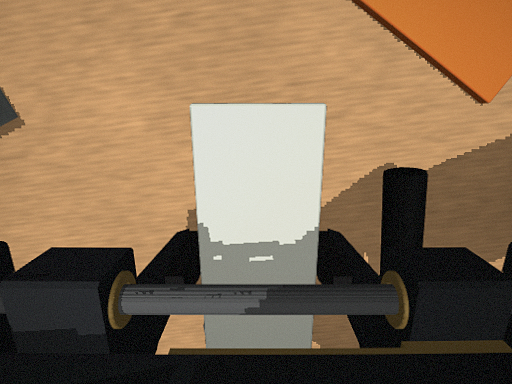

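The held board's near edge is at row 104, columns 191–326, so it sits about 4 mm towards tool +x and 1 mm towards −y. I correct for that while lowering.

```bash
python3 -m handwheel '[[-3.8,-1,35,0,-0.3,0,1],[-3.8,-1,60,0,-0.3,0,1],[-3.8,-1,70,0,-0.3,0,1],[-3.8,-1,72,0,-0.3,0,1],[-3.8,-1,72,0,-0.3,0,1]]'
python3 -m handwheel '[[0,0,1.5,0,0,0,1],[0,0,2,0,0,0,1],[0,0,2,0,0,0,1]]'
```

```text
clock: 8.95
tcp_pos: [456.1, -324.4, 36.0]
eef_rot: [[-0.993, 0.12, 0.001], [0.12, 0.993, 0.002], [-0.001, 0.002, -1.0]]
ft_force: [-1.2, -0.0, -1.3]
gripper_width: 0.678
gripper_force: 30.0
clock: 9.25
tcp_pos: [456.3, -325.3, 35.0]
eef_rot: [[-0.993, 0.121, 0.003], [0.121, 0.993, -0.0], [-0.003, 0.0, -1.0]]
ft_force: [-1.3, 2.5, 9.1]
gripper_width: 0.677
gripper_force: 36.2
```

```bash
python3 -m handwheel '[[0,0,0,0,0,0,0.3],[0,0,0,0,0,0,0.28],[0,0,0,0,0,0,0.2],[0,0,0,0,0,0,0.1],[0,0,0,0,0,0,0]]'
python3 -m handwheel '[[0,0,0,0,0,0,0],[0,0,-30,0,0,0,0],[0,0,-80,0,0,0,0],[0,0,-130,0,0,0,0],[0,0,-180,0,0,0,0],[0,0,-180,0,0,0,0],[0,0,-180,0,0,0,0]]'
python3 - <<'E'
from h import *
s=read_state();im=optics.get_image("wrist");cv2.imwrite("pics/w4.png",im);C=cam("wrist",s)
P=np.array([452,-324.2,0]);F=frame(-7,0)
for z in(10,20):print(z,proj(C,[P+F@p for p in[(-70,30,z),(-70,-30,z),(70,30,z),(70,-30,z)]]).round(1).tolist())
import json;json.dump({k:np.array(s[k]).tolist() for k in("tcp_pos","eef_rot")},open("s4.json","w"))
go(B+FB@[0,0,110],tool(FB))
E
```

```text
clock: 9.75
tcp_pos: [455.8, -325.0, 33.5]
eef_rot: [[-0.993, 0.121, 0.001], [0.121, 0.993, 0.002], [-0.001, 0.002, -1.0]]
ft_force: [0.3, -0.6, 0.8]
gripper_width: 0.959
gripper_force: 0.0
clock: 10.45
tcp_pos: [455.5, -325.4, 213.8]
eef_rot: [[-0.993, 0.121, 0.002], [0.121, 0.993, 0.001], [-0.002, 0.001, -1.0]]
ft_force: [0.5, -0.7, -1.0]
gripper_width: 1.004
gripper_force: 0.0
10 [[287.9, 106.6], [231.9, 106.6], [284.4, 227.9], [234.6, 227.8]]
20 [[288.9, 106.6], [231.0, 106.5], [285.2, 231.2], [234.0, 231.2]]
shift [-36.1 290.3  53. ] turn [ -4.19 -29.79 -16.33] z [ 455.2 -325.   212.4]
```

View pics/w4.png

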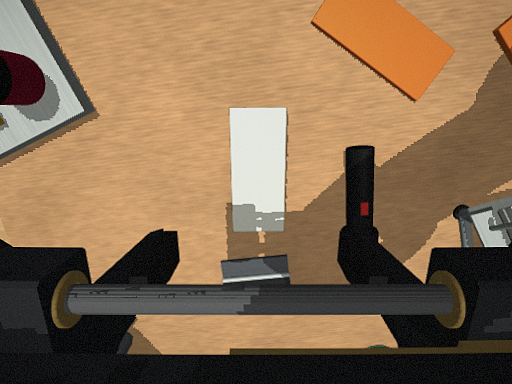

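The pile shows one clean outline (cols 230–287, rows 108–232), so the board lies squarely on the pile, within about 1 mm. Back to the stand for the coupon.

```bash
python3 -m handwheel '[[-36,290,53,-4.2,-29.8,-16.3,0],[-36,290,53,-4.2,-29.8,-16.3,0],[-36,290,53,-4.2,-29.8,-16.3,0],[-36,290,53,-4.2,-29.8,-16.3,0],[-36,290,53,-4.2,-29.8,-16.3,0],[-36,290,53,-4.2,-29.8,-16.3,0],[-36,290,53,-4.2,-29.8,-16.3,0],[-36,290,53,-4.2,-29.8,-16.3,0],[-36,290,53,-4.2,-29.8,-16.3,0]]'
python3 - <<'E'
from h import *
s=read_state();im=optics.get_image("wrist");cv2.imwrite("pics/w5.png",im);C=cam("wrist",s)
print((s["tcp_pos"]-B)@FB)
print(proj(C,[B+FB@p for p in[(-70,27,34),(-70,-27,34),(0,27,34),(0,-27,34)]]).round(1).tolist())
go(B+FB@[0,0,50],tool(FB))
E
```

```text
clock: 11.4
tcp_pos: [526.3, -42.7, 160.3]
eef_rot: [[-0.854, -0.167, 0.493], [-0.145, 0.986, 0.083], [-0.5, -0.001, -0.866]]
ft_force: [0.4, -0.4, 1.3]
gripper_width: 0.999
gripper_force: 0.0
[ -0.13924838  -1.65691948 110.13121816]
[[304.3, 112.3], [221.5, 112.3], [300.0, 213.3], [224.9, 213.3]]
shift [-0.   2.2 60.3] turn [-0.11  0.02 -0.1 ] z [526.3 -43.1 160.5]
```

View pics/w5.png

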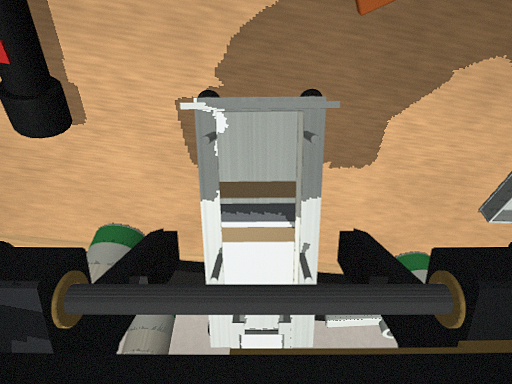

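The coupon shows its weld strip at row ~212 (bed middle). Its sides are at columns ~219–297, about 3 mm to −y of centre, with the lower board's edge visible at right (298–302).

```bash
python3 - <<'E'
from h import *
im=cv2.imread("pics/w5.png");g=cv2.cvtColor(im,cv2.COLOR_BGR2GRAY)
for r in(160,189,212,235): print(r,g[r,208:232].tolist(),g[r,286:312].tolist())
print(g[95:120,260].tolist())
s=read_state();C=cam("wrist",s);P=lambda u,h:((plane(C,u,B+FB[:,2]*h,FB[:,2])-B)@FB)[:,:2].round(1).tolist()
print("strip mid",P([(258,212)],34))
for e in [(216,160),(218,189),(220,212),(221,235),(294,160),(296,189),(297,212)]:print(e,P([e],34))
E
```

```text
160 [134, 131, 131, 133, 131, 136, 130, 132, 133, 125, 142, 168, 157, 157, 163, 169, 164, 159, 161, 165, 172, 165, 159, 159] [160, 158, 160, 158, 156, 159, 154, 159, 157, 160, 133, 135, 149, 149, 154, 144, 123, 119, 132, 134, 128, 130, 127, 124, 122, 130]
189 [135, 135, 133, 132, 132, 132, 130, 132, 122, 125, 120, 96, 73, 80, 80, 85, 84, 84, 81, 81, 80, 80, 83, 82] [79, 83, 82, 81, 80, 81, 81, 77, 80, 78, 135, 160, 149, 154, 144, 121, 122, 126, 128, 125, 126, 125, 130, 125, 130, 127]
212 [237, 237, 236, 236, 235, 235, 235, 237, 237, 234, 237, 251, 198, 31, 85, 119, 123, 96, 77, 83, 79, 84, 71, 57] [60, 61, 56, 62, 55, 57, 57, 58, 50, 105, 151, 154, 153, 140, 148, 212, 233, 225, 227, 229, 223, 222, 224, 222, 221, 223]
235 [235, 235, 235, 237, 233, 232, 232, 233, 236, 237, 233, 233, 238, 224, 163, 150, 151, 155, 151, 152, 151, 153, 149, 157] [148, 147, 147, 148, 146, 145, 146, 137, 161, 229, 245, 241, 238, 212, 213, 229, 226, 227, 225, 226, 219, 223, 224, 222, 220, 225]
[101, 105, 137, 133, 130, 127, 131, 138, 132, 136, 137, 135, 136, 128, 128, 125, 128, 161, 163, 162, 162, 161, 163, 160, 162]
strip mid [[-0.8, -3.6]]
(216, 160) [[-38.5, -32.3]]
(218, 189) [[-17.9, -31.7]]
(220, 212) [[-0.8, -31.0]]
(221, 235) [[17.2, -30.9]]
(294, 160) [[-38.5, 21.0]]
(296, 189) [[-17.9, 23.1]]
(297, 212) [[-0.8, 24.4]]
```

```bash
python3 -m handwheel '[[0,0,30,0,0,0,0],[0,0,55,0,0,0,0],[0,0,60,0,0,0,0],[0,0,60,0,0,0,1],[0,0,60,0,0,0,1],[0,0,60,0,0,0,1],[0,0,60,0,0,0,1],[0,0,60,0,0,0,1],[0,0,60,0,0,0,1]]'
python3 - <<'E'
from h import *
s=read_state();print((s["tcp_pos"]-B)@FB,s["ft_force"]@FB,s["gripper_width"],s["gripper_force"])
E
```

```text
clock: 12.35
tcp_pos: [556.1, -37.0, 109.7]
eef_rot: [[-0.853, -0.168, 0.495], [-0.146, 0.986, 0.083], [-0.502, -0.002, -0.865]]
ft_force: [-5.6, -2.2, 6.3]
gripper_width: 0.605
gripper_force: 30.0
[ 0.81785286 -0.97631698 51.15586608] [-1.93184605 -1.26422578  8.3857398 ] 0.6053840674056892 29.995666444301605
```

```bash
python3 -m handwheel '[[0,0,-5,0,0,0,1],[0,0,-20,0,0,0,1],[0,0,-45,0,0,0,1],[0,0,-80,0,0,0,1],[0,0,-110,0,0,0,1],[0,0,-110,0,0,0,1],[0,0,-110,0,0,0,1]]'
python3 - <<'E'
from h import *
s=read_state();print(s["ft_force"])
T=np.array([459.6,327.2,0]);F=frame(7.4,0);go(T+F@[-30,-25,110],tool(F))
E
```

```text
clock: 13.05
tcp_pos: [501.5, -45.8, 204.0]
eef_rot: [[-0.853, -0.168, 0.494], [-0.146, 0.986, 0.083], [-0.501, -0.001, -0.866]]
ft_force: [-0.5, 0.8, -2.4]
gripper_width: 0.61
gripper_force: 30.0
[-0.52049774  0.80400664 -2.44096002]
shift [ 55.3 351.   76.2] turn [ 0.54 30.05  2.22] z [501.5 -45.8 204. ]
```

```bash
python3 -m handwheel '[[55,351,76,0.5,30,2.2,1],[55,351,76,0.5,30,2.2,1],[55,351,76,0.5,30,2.2,1],[55,351,76,0.5,30,2.2,1],[55,351,76,0.5,30,2.2,1],[55,351,76,0.5,30,2.2,1],[55,351,76,0.5,30,2.2,1],[55,351,76,0.5,30,2.2,1],[55,351,76,0.5,30,2.2,1],[55,351,76,0.5,30,2.2,1]]'
python3 - <<'E'
from h import *
s=read_state();im=optics.get_image("wrist");cv2.imwrite("pics/w6.png",im)
T=np.array([459.6,327.2,0]);F=frame(7.4,0);print(s["ft_force"],(s["tcp_pos"]-T)@F);go(T+F@[-30,-25,32],tool(F))
E
```

```text
clock: 14.05
tcp_pos: [432.7, 299.1, 108.7]
eef_rot: [[-0.991, -0.132, -0.002], [-0.132, 0.991, -0.0], [0.002, 0.0, -1.0]]
ft_force: [0.1, -0.5, -2.2]
gripper_width: 0.608
gripper_force: 30.0
[ 0.13679283 -0.50882609 -2.16375658] [-30.26971291 -24.40786498 108.74152383]
shift [ 0.   0.2 77.3] turn [ 0.01 -0.06  0.09] z [433.2 298.3 109.3]
```

View pics/w6.png

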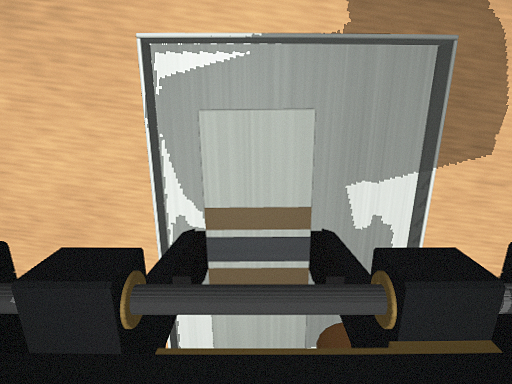

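The coupon is held level over the tray, weld strip up at (258,248), inside the tray walls.

```bash
python3 -m handwheel '[[0,0,40,0,0,0,1],[0,0,66,0,0,0,1],[0,0,72,0,0,0,1],[0,0,74,0,0,0,1],[0,0,74,0,0,0,1]]'
python3 -m handwheel '[[0,0,1,0,0,0,1],[0,0,2,0,0,0,1],[0,0,2,0,0,0,1]]'
python3 -m handwheel '[[0,0,1,0,0,0,1],[0,0,1.5,0,0,0,1],[0,0,1.5,0,0,0,1]]'
```

```text
clock: 14.6
tcp_pos: [434.2, 298.2, 37.4]
eef_rot: [[-0.992, -0.129, 0.002], [-0.129, 0.992, 0.001], [-0.002, 0.001, -1.0]]
ft_force: [-0.1, -0.5, -2.5]
gripper_width: 0.607
gripper_force: 30.0
clock: 14.9
tcp_pos: [433.5, 298.5, 35.1]
eef_rot: [[-0.992, -0.13, 0.002], [-0.13, 0.992, 0.001], [-0.002, 0.001, -1.0]]
ft_force: [-0.5, -0.1, -2.1]
gripper_width: 0.608
gripper_force: 30.0
clock: 15.2
tcp_pos: [433.4, 298.5, 33.0]
eef_rot: [[-0.992, -0.13, 0.001], [-0.13, 0.992, 0.001], [-0.001, 0.001, -1.0]]
ft_force: [0.6, -0.1, -3.0]
gripper_width: 0.611
gripper_force: 30.0
```

```bash
python3 -m handwheel '[[0,0,1,0,0,0,1],[0,0,1.5,0,0,0,1],[0,0,1.5,0,0,0,1]]'
python3 -m handwheel '[[0,0,1,0,0,0,1],[0,0,1,0,0,0,1]]'
```

```text
clock: 15.5
tcp_pos: [433.4, 298.5, 31.5]
eef_rot: [[-0.992, -0.13, 0.001], [-0.13, 0.992, 0.001], [-0.001, 0.001, -1.0]]
ft_force: [1.0, -0.4, -3.8]
gripper_width: 0.607
gripper_force: 30.0
clock: 15.7
tcp_pos: [433.4, 298.5, 31.4]
eef_rot: [[-0.992, -0.13, 0.001], [-0.13, 0.992, 0.001], [-0.002, 0.001, -1.0]]
ft_force: [-2.2, 0.3, 6.6]
gripper_width: 0.609
gripper_force: 30.0
```

```bash
python3 -m handwheel '[[0,0,0,0,0,0,0.36],[0,0,0,0,0,0,0.3],[0,0,0,0,0,0,0.15],[0,0,0,0,0,0,0],[0,0,0,0,0,0,0],[0,0,-30,0,0,0,0],[0,0,-80,0,0,0,0],[0,0,-130,0,0,0,0],[0,0,-170,0,0,0,0],[0,0,-170,0,0,0,0]]'
python3 -m handwheel '[[0,0,0,0,0,0,0],[0,0,0,0,0,0,0]]'
python3 - <<'E'
from h import *
cv2.imwrite("pics/w7.png",optics.get_image("wrist"))
go(B+FB@[0,-1,110],tool(FB))
E
```

```text
clock: 16.7
tcp_pos: [434.8, 299.1, 205.8]
eef_rot: [[-0.991, -0.13, 0.01], [-0.13, 0.992, 0.005], [-0.011, 0.003, -1.0]]
ft_force: [-0.2, 0.2, -0.5]
gripper_width: 1.0
gripper_force: 0.0
clock: 16.9
tcp_pos: [432.7, 298.1, 199.2]
eef_rot: [[-0.992, -0.13, -0.002], [-0.13, 0.992, -0.0], [0.002, -0.0, -1.0]]
ft_force: [-0.1, 0.3, -0.3]
gripper_width: 1.001
gripper_force: 0.0
shift [ -48.8 -349.4   38.7] turn [ -0.6  -30.11  -2.2 ] z [432.8 298.1 199.1]
```

```bash
python3 -m handwheel '[[-49,-349,39,-0.6,-30.1,-2.2,0],[-49,-349,39,-0.6,-30.1,-2.2,0],[-49,-349,39,-0.6,-30.1,-2.2,0],[-49,-349,39,-0.6,-30.1,-2.2,0],[-49,-349,39,-0.6,-30.1,-2.2,0],[-49,-349,39,-0.6,-30.1,-2.2,0],[-49,-349,39,-0.6,-30.1,-2.2,0],[-49,-349,39,-0.6,-30.1,-2.2,0],[-49,-349,39,-0.6,-30.1,-2.2,0],[-49,-349,39,-0.6,-30.1,-2.2,0]]'
python3 -m handwheel '[[0,0,0,0,0,0,0],[0,0,0,0,0,0,0]]'
python3 - <<'E'
from h import *
s=read_state();im=optics.get_image("wrist");cv2.imwrite("pics/w8.png",im);g=cv2.cvtColor(im,cv2.COLOR_BGR2GRAY)
C=cam("wrist",s);P=lambda u:((plane(C,u,B+FB[:,2]*22,FB[:,2])-B)@FB)[:,:2].round(1).tolist()
print((s["tcp_pos"]-B)@FB,proj(C,[B+FB@p for p in[(-70,30,22),(-70,-30,22),(-20,30,22),(-20,-30,22)]]).round(1).tolist())
for r in(150,185): print(r,g[r,208:232].tolist(),g[r,288:314].tolist())
print(g[105:130,258].tolist());go(B+FB@[0,-1,39],tool(FB))
a=np.hstack([cv2.imread("pics/w7.png")[40:340,60:440],im[60:360,60:440]]);cv2.imwrite("pics/c8.png",a)
E
```

```text
clock: 17.95
tcp_pos: [526.5, -41.0, 160.4]
eef_rot: [[-0.854, -0.168, 0.493], [-0.144, 0.986, 0.086], [-0.5, 0.002, -0.866]]
ft_force: [0.6, -0.8, -0.0]
gripper_width: 0.999
gripper_force: 0.0
clock: 18.15
tcp_pos: [526.7, -39.9, 161.4]
eef_rot: [[-0.852, -0.17, 0.495], [-0.147, 0.985, 0.086], [-0.502, 0.001, -0.865]]
ft_force: [1.0, -0.2, -0.6]
gripper_width: 0.998
gripper_force: 0.0
[  1.19306824   1.04875969 110.56791866] [[301.9, 109.9], [215.2, 109.7], [299.0, 180.2], [217.8, 180.0]]
150 [126, 130, 125, 129, 125, 128, 154, 172, 143, 142, 144, 145, 146, 144, 149, 149, 149, 144, 149, 147, 145, 148, 149, 147] [147, 148, 143, 146, 147, 147, 146, 147, 151, 148, 121, 115, 127, 121, 126, 120, 122, 126, 123, 122, 123, 121, 121, 124, 124, 127]
185 [122, 128, 128, 127, 127, 131, 127, 130, 129, 137, 140, 148, 150, 150, 147, 147, 141, 150, 147, 149, 149, 146, 151, 147] [145, 150, 146, 149, 145, 144, 151, 152, 143, 118, 113, 127, 124, 124, 125, 119, 123, 128, 124, 122, 123, 125, 125, 127, 123, 123]
[128, 106, 131, 115, 124, 143, 146, 146, 139, 144, 144, 146, 147, 144, 146, 149, 148, 145, 149, 141, 147, 144, 146, 148, 150]
shift [ 1.5 -2.  71.6] turn [0.09 0.15 0.07] z [526.8 -40.1 161.5]
```

View pics/c8.png

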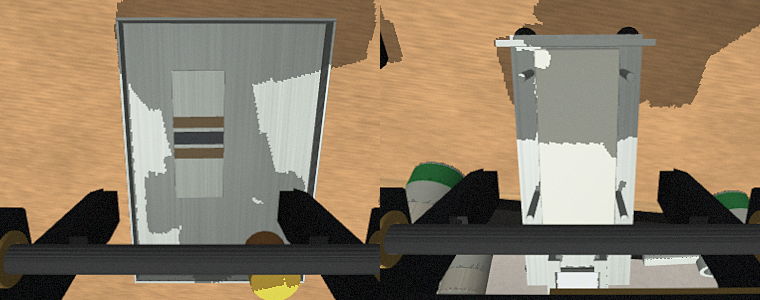

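Left: the coupon lies in the tray weld side up, clear of the jar. Right: the lower board is in place (cols ~216–298 in the full image), matching the estimate.

```bash
python3 -m handwheel '[[1.5,-1.4,35,0,0,0,0],[1.5,-1.4,60,0,0,0,0],[1.5,-1.4,71,0,0,0,0],[1.5,-1.4,71,0,0,0,1],[1.5,-1.4,71,0,0,0,1],[1.5,-1.4,71,0,0,0,1],[1.5,-1.4,71,0,0,0,1],[1.5,-1.4,71,0,0,0,1],[1.5,-1.4,71,0,0,0,1]]'
python3 - <<'E'
from h import *
s=read_state();print((s["tcp_pos"]-B)@FB,s["ft_force"]@FB,s["gripper_width"],s["gripper_force"])
E
```

```text
clock: 19.1
tcp_pos: [561.1, -36.9, 100.2]
eef_rot: [[-0.852, -0.169, 0.496], [-0.146, 0.986, 0.085], [-0.503, 0.0, -0.864]]
ft_force: [-4.6, 0.5, 6.9]
gripper_width: 0.676
gripper_force: 30.0
[ 0.41360252 -1.7617415  40.41224256] [-0.37123536  1.30821103  8.22329953] 0.6755153046711824 29.9917870759964
```

```bash
python3 -m handwheel '[[0,0,-5,0,0,0,1],[0,0,-20,0,0,0,1],[0,0,-50,0,0,0,1],[0,0,-90,0,0,0,1],[0,0,-115,0,0,0,1],[0,0,-115,0,0,0,1],[0,0,-115,0,0,0,1]]'
python3 - <<'E'
from h import *
go([453,-325,120],tool(frame(-7,0)))
E
```

```text
clock: 19.8
tcp_pos: [504.2, -46.8, 198.7]
eef_rot: [[-0.852, -0.168, 0.496], [-0.145, 0.986, 0.085], [-0.503, 0.0, -0.864]]
ft_force: [-0.1, -0.8, -0.5]
gripper_width: 0.674
gripper_force: 30.0
shift [ 123.6 -265.7   19.1] turn [ 4.4  29.97 16.28] z [504.2 -46.8 198.7]
```

```bash
python3 -m handwheel '[[123.5,-266,19,4.4,30,16.3,1],[123.5,-266,19,4.4,30,16.3,1],[123.5,-266,19,4.4,30,16.3,1],[123.5,-266,19,4.4,30,16.3,1],[123.5,-266,19,4.4,30,16.3,1],[123.5,-266,19,4.4,30,16.3,1],[123.5,-266,19,4.4,30,16.3,1],[123.5,-266,19,4.4,30,16.3,1],[123.5,-266,19,4.4,30,16.3,1],[123.5,-266,19,4.4,30,16.3,1]]'
python3 - <<'E'
from h import *
s=read_state();im=optics.get_image("wrist");cv2.imwrite("pics/w9.png",im);C=cam("wrist",s);g=cv2.cvtColor(im,cv2.COLOR_BGR2GRAY)
print("held",proj(C,[np.array(s["tcp_pos"])+np.array(s["eef_rot"])@p for p in[(70,-30,18.4),(70,30,18.4)]]).round(1).tolist())
print(g[95:125,258].tolist());print(g[130,180:210].tolist(),g[130,310:340].tolist())
print("held w3-like row 130",proj(C,[np.array(s["tcp_pos"])+np.array(s["eef_rot"])@p for p in[(58,-30,18.4),(58,30,18.4)]]).round(1).tolist())
go([453,-325,50],tool(frame(-7,0)))
a=cv2.imread("pics/w4.png");gg=cv2.cvtColor(a,cv2.COLOR_BGR2GRAY)
import json;s4=json.load(open("s4.json"));C4=cam("wrist",s4);P=np.array([452,-324.2,20])
print(gg[100:115,258].tolist(),gg[225:240,250].tolist(),gg[150,222:240].tolist(),gg[150,280:298].tolist())
E
```

```text
clock: 20.8
tcp_pos: [453.7, -324.0, 120.0]
eef_rot: [[-0.993, 0.12, -0.001], [0.12, 0.993, 0.001], [0.001, 0.001, -1.0]]
ft_force: [0.2, -0.8, -0.1]
gripper_width: 0.675
gripper_force: 30.0
held [[196.1, 112.5], [325.8, 112.6]]
[161, 157, 153, 151, 160, 164, 166, 160, 157, 153, 159, 164, 159, 139, 196, 220, 226, 224, 225, 227, 226, 226, 225, 226, 226, 227, 226, 227, 228, 226]
[160, 164, 165, 167, 167, 168, 172, 171, 171, 166, 166, 168, 165, 163, 167, 156, 163, 215, 230, 226, 225, 227, 226, 227, 227, 226, 222, 226, 225, 227] [227, 226, 225, 227, 227, 227, 225, 226, 227, 229, 219, 190, 164, 151, 154, 155, 154, 162, 161, 163, 158, 158, 158, 161, 162, 164, 159, 163, 169, 166]
held w3-like row 130 [[197.6, 138.7], [324.2, 138.8]]
shift [ 0.6 -1.  70.2] turn [ 0.02 -0.05  0.11] z [ 453.7 -324.1  120.2]
[164, 170, 162, 155, 161, 163, 157, 173, 232, 232, 230, 229, 228, 228, 230] [152, 144, 148, 155, 151, 146, 122, 102, 102, 104, 108, 106, 104, 105, 107] [175, 173, 176, 171, 171, 170, 170, 161, 192, 226, 234, 231, 230, 230, 229, 231, 229, 229] [229, 231, 230, 233, 234, 158, 72, 139, 167, 164, 163, 164, 163, 165, 166, 163, 166, 166]
```

```bash
python3 -m handwheel '[[-0.6,-1,40,0,0,0,1],[-0.6,-1,58,0,0,0,1],[-0.6,-1,64,0,0,0,1],[-0.6,-1,65,0,0,0,1],[-0.6,-1,65,0,0,0,1]]'
python3 -m handwheel '[[0,0,1,0,0,0,1],[0,0,2,0,0,0,1],[0,0,2,0,0,0,1]]'
python3 -m handwheel '[[0,0,1,0,0,0,1],[0,0,2,0,0,0,1],[0,0,2,0,0,0,1]]'
```

```text
clock: 21.35
tcp_pos: [454.2, -326.3, 56.0]
eef_rot: [[-0.993, 0.121, -0.0], [0.121, 0.993, -0.001], [-0.0, -0.001, -1.0]]
ft_force: [-0.4, 0.5, -1.3]
gripper_width: 0.678
gripper_force: 30.0
clock: 21.65
tcp_pos: [453.7, -326.3, 53.4]
eef_rot: [[-0.993, 0.122, -0.001], [0.122, 0.993, 0.0], [0.001, 0.0, -1.0]]
ft_force: [-0.1, 0.1, -0.7]
gripper_width: 0.677
gripper_force: 30.0
clock: 21.95
tcp_pos: [453.6, -326.2, 50.9]
eef_rot: [[-0.993, 0.122, -0.001], [0.122, 0.993, 0.001], [0.001, 0.001, -1.0]]
ft_force: [-0.4, -0.5, -0.6]
gripper_width: 0.673
gripper_force: 30.0
```

```bash
python3 -m handwheel '[[-0.5,1,0.5,0,0,0,1],[-0.5,1,1.5,0,0,0,1],[-0.5,1,1.5,0,0,0,1]]'
python3 -m handwheel '[[0,0,1,0,0,0,1],[0,0,1.5,0,0,0,1],[0,0,1.5,0,0,0,1]]'
```

```text
clock: 22.25
tcp_pos: [454.3, -325.2, 49.4]
eef_rot: [[-0.993, 0.122, -0.001], [0.122, 0.993, 0.001], [0.001, 0.001, -1.0]]
ft_force: [-0.2, 1.2, -0.0]
gripper_width: 0.673
gripper_force: 30.0
clock: 22.55
tcp_pos: [454.4, -325.3, 48.1]
eef_rot: [[-0.993, 0.122, -0.001], [0.122, 0.993, 0.0], [0.001, 0.0, -1.0]]
ft_force: [-0.3, 0.2, 0.4]
gripper_width: 0.673
gripper_force: 30.0
```

```bash
python3 -m handwheel '[[0,0,0.7,0,0,0,1],[0,0,1,0,0,0,1],[0,0,1,0,0,0,1]]'
python3 -m handwheel '[[0,0,0.5,0,0,0,1],[0,0,1,0,0,0,1],[0,0,1,0,0,0,1]]'
```

```text
clock: 22.85
tcp_pos: [454.4, -325.3, 47.6]
eef_rot: [[-0.993, 0.121, -0.001], [0.121, 0.993, -0.0], [0.001, -0.0, -1.0]]
ft_force: [-1.1, 1.6, 5.2]
gripper_width: 0.676
gripper_force: 30.0
clock: 23.15
tcp_pos: [454.4, -325.4, 47.5]
eef_rot: [[-0.993, 0.121, -0.0], [0.121, 0.993, -0.001], [0.0, -0.001, -1.0]]
ft_force: [-3.5, 4.2, 14.2]
gripper_width: 0.672
gripper_force: 30.0
```

```bash
python3 -m handwheel '[[0,0,-1,0,0,0,1],[0,0,-1,0,0,0,0.3],[0,0,-1,0,0,0,0.15],[0,0,-1,0,0,0,0],[0,0,-1,0,0,0,0],[0,0,-1,0,0,0,0],[0,0,-30,0,0,0,0],[0,0,-80,0,0,0,0],[0,0,-130,0,0,0,0],[0,0,-170,0,0,0,0]]'
python3 -m handwheel '[[0,0,0,0,0,0,0],[0,0,0,0,0,0,0],[0,0,0,0,0,0,0]]'
python3 - <<'E'
from h import *
w=optics.get_image("wrist");t=optics.get_image("scene")
a=np.hstack([cv2.resize(w[80:260,180:340],None,fx=2.5,fy=2.5,interpolation=0),cv2.resize(t[200:350,80:240],(400,450),interpolation=0)])
cv2.imwrite("pics/c10.png",a)
E
```

```text
clock: 24.15
tcp_pos: [454.5, -325.4, 218.9]
eef_rot: [[-0.993, 0.122, 0.0], [0.122, 0.993, -0.001], [-0.0, -0.001, -1.0]]
ft_force: [-0.5, -0.9, -0.2]
gripper_width: 1.003
gripper_force: 0.0
clock: 24.45
tcp_pos: [454.1, -325.0, 214.5]
eef_rot: [[-0.993, 0.122, -0.003], [0.122, 0.993, 0.003], [0.003, 0.002, -1.0]]
ft_force: [-0.4, 0.4, -0.8]
gripper_width: 0.997
gripper_force: 0.0
```

View pics/c10.png

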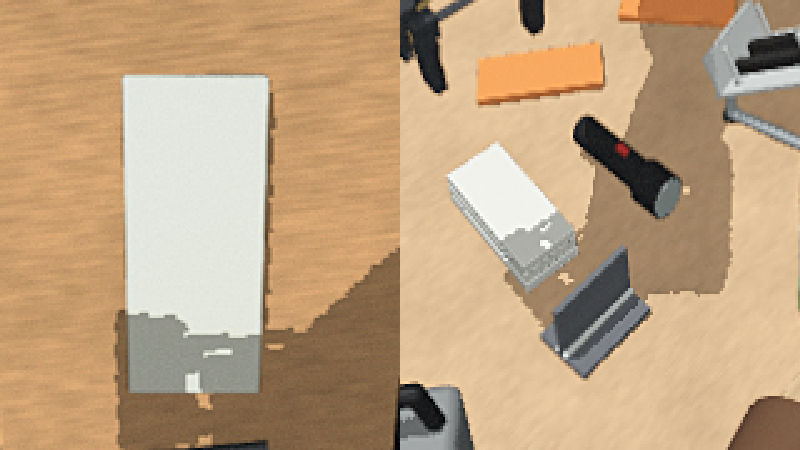

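The pile is three boards in one clean outline, with the tee and torch untouched. The keeper was seen open and the coupon is in the tray, so I'm handing in.

```bash
python3 -c "
from rig import env
print(env.sign_off())"
```

```text
the job is handed in; nothing more can be done
None
```

The job is handed in at about 24.5 s of the 72 s: the keeper is at its end stop, both boards are piled squarely on the bench board, and the coupon lies weld side up in the tray; no judging result came back, and the first board may have settled up to about 3 mm when I let it go.

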